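Clear the corner stop and hold a bevelled rail in it

TASK

Take the small grey caddy out of the corner stop and hang it by its handle on the hook of the stand, clear of the worktop, and let go of it. Then lay the bevelled wooden rail in the corner, flat on the worktop, one end up to the stop block and its square back flat against the fence, and press it with one slanting push (about 15 N toward the fence, 10 N down) against the fence and onto the worktop at once. Finish while still holding it pressed like that; leave the other things on the bench where they are.

Things in the scene. Friction and masses are not known exactly. Their poses are not given: they have to be found in the camera images.
- corner: Corner stop, bare aluminium, fixed. Origin: foot of the inner corner, on the worktop. Fence face: plane x = 0 of this frame, running 180 mm along +y; stop block face: plane y = 0, running 85 mm along -x; both 40 mm high. x points roughly away from the robot. The rail belongs at x < 0, y > 0 (seated: its centre at x = -23 mm, y = 60 mm, its axes as the corner's).
- fence: The fence, far wall of the corner stop (same frame): 180 x 14 x 40 mm aluminium, with a 36 mm wide, 8 mm thick screwed foot behind it. The stop block, the wall at the robot's right, is 18 mm thick.
- hook_stand: Fixed steel stand: base plate 100 x 100 x 12 mm, post 8 mm thick, and at its top a hook of 8 mm round bar that runs level along the stand's -x (roughly toward the robot) and ends, 91 mm from the post, in a tip that stands 10 mm above the bar's upper side. Origin: foot of the post on the worktop.
- hook_seat (a point): Upper side of the hook's level bar where the handle should rest, 174 mm above the worktop, 60 mm in front of the post; axes as the stand's (the hook points along -x). The tip is 25 to 35 mm further along -x.
- caddy_grip (a point): Caddy: grey tray 60 (x) x 88 (y) x 40 mm, 90 g, with a rigid upright plate handle across it in its y-z plane, 6 mm thick (x), 84 mm wide, top 121 mm above its underside; standing in the corner stop at first. Under the plate a window, 72 mm wide, 40 to 79 mm up. This point: centre of the plate's middle, 103 mm above the underside; plate top 18 mm above it, notch 18 mm below.
- caddy_notch (a point): Top of the 26 mm wide, 6 mm deep notch in the middle of the lower edge of the caddy's handle plate, 85 mm above the underside. To hang, the hook's bar passes through the window along the caddy's x and this point rests on the bar.
- rail_center (a point): Rail: bar of pale wood, 46 (x) x 120 (y) x 40 mm, about 0.25 kg, lying left of the corner; this is its centre, half-way up. Its upper edge on the -x side (toward the robot) has a 45 degree bevel 16 mm wide and high, so the front face is upright only up to 24 mm; its back (+x) is square and upright.
- rail_back (a point): Centre of the rail's square back face, 20 mm above its underside, 23 mm along the rail's +x from its centre.
- bench_top: The worktop, its top at z = 0; along its front edge (x below 0.432) runs a lip 4 mm higher.
- timer: White bench timer 70 x 62 x 21 mm, bystander; origin under its centre.
- tape_roll: Roll of tape lying flat, 85 mm across, 19 mm high, bystander; origin under its centre.
- beaker_plastic: White plastic beaker 70 x 78 x 88 mm, bystander; origin under its centre.
- marker_black: Marker pen 135 mm long, 15 mm thick, lying, bystander; origin under its centre.
- petri_2: Petri dish 90 mm across, 16 mm high, bystander; origin under its centre.
- screwdriver: Screwdriver 170 mm long, lying, bystander; origin under its centre.

How it is judged:
On the way, in this order (a step that is already met when the one before it is completed fails the run):
1. the caddy hangs on the hook by its handle, let go (contact force between caddy and hook_stand above 0.3 N and contact force between caddy and bench_top below 0.1 N and contact force between caddy and the arm below 0.1 N and contact force between caddy and the fingers below 0.1 N and distance between caddy_notch and hook_seat below 0.035 m and z of caddy_notch in the frame of hook_seat below 0.01 m and angle between caddy_grip's own z axis and vertical below 0.35 rad), for 0.3 s.
2. the rail lies in the corner: flat, its end at the stop block, its back against the fence (x of rail_back in the frame of corner above -0.004 m and y of rail_back in the frame of corner between 0.05 and 0.066 m and height (world z) of rail_center below 0.023 m and angle between the y axis of rail_center and the y axis of corner, either way round below 0.04 rad), for 0.1 s.
At the end, for the whole second after the job is handed in: Caddy hangs by its handle within 35 mm of the hook seat, upright within 0.35 rad, touching neither worktop nor robot. Rail flat in the corner: back within 4 mm of the fence, end within 6 mm of the stop, parallel within 0.04 rad; fingers press it, over 3 N on the fence and 6 N on the worktop (all of step 1 and all of step 2 and angle between rail_center's own z axis and vertical below 0.05 rad and contact force between rail and fence above 3 N and contact force between rail and bench_top above 6 N and contact force between rail and the fingers above 4 N); the arm keeps its last pose, push and grip.
It fails at once if a bystander is shoved away or tipped (more than 30 mm) (distance of any of timer, tape_roll, beaker_plastic, marker_black, petri_2, screwdriver from where it was at the start of the episode above 0.03 m).
It also fails if it takes over 72 s, if anything falls off the work surface, if the arm or the gripper's body presses on something with over 40 N, if the wrist force passes 120 N, or if a joint passes its speed limit or range.

ROBOT

A 6-joint arm with a two-finger parallel gripper is mounted at the origin on a cart in front of the work surface, level with it; the furniture and walls round the work are solid. World frame = base frame: x ahead of the robot, y to its left, z up, the work surface at z = 0. Lengths are in m, angles in rad, forces in N, time in s.
With the tool pointing down it reaches from about 0.35 to 0.85 m from the base axis. Payload 8.1 kg.
Tool frame: the origin (TCP) lies at the very end of the fingers, on their centre line; the grasp point (between the pads) lies 19 mm behind it; z points along the fingers, y is the line along which they close (so a half turn about z gives the same grasp; the last joint's range is limited). The gripper opens to 93 mm and grips with 3 to 60 N. Pads are 15 mm wide; open, the fingers measure 128 mm over their backs; the gripper's body (75 mm by 188 mm) begins 65 mm behind the grasp point.
Start: joints at [1.05, 0.13, 1.488, -0, 1.523, -0.085], TCP at [0.253, 0.544, 0.219] pointing down, gripper open.
Joint ranges: [-2.96, 2.96], [-0.89, 2.26], [0.02, 2.5], [-1.34, 4.48], [0, 2.73], [-2.66, 2.66]. Speed limits (rad/s): [2.39, 2.39, 2.79, 3.14, 3.14, 3.14].

INTERFACE

Orientations are given as a rotation vector (axis times angle).
In Python, from rig import r gives the robot as it stands. The module is installed in compiled form; this text tells all that it offers.
- The arm moves only by the tool jog_arm, never from a script. Its argument "motion" is a list of rows, each a list of 7 numbers: the shift along the tool's x, y, z in mm, then the turn, a rotation vector about the tool's x, y, z in rad, then the opening, from -1 (shut) to 1 (fully open), so that 0 is half open. A call has 1 to 12 rows; each row shifts and turns the commanded pose from where the row before left it, along the tool's axes as they then stand; what a row does not reach is not made up. A row lasts 1/10 s, in which the tool goes at most 50 mm and 8.59 degrees, less where a joint would pass 70% of its speed; a pose out of reach is approached as far as the arm can. A call is refused whole if a number of a shift passes 50 or a number of a turn 0.15, either way. A call with a gripper value outside its range is refused whole. The fingers move at their own pace and stop on an object; "grip_force" is the grip in N (left out, the last holds). Time passes only in rows, so rows that do not move let the fingers close. It gives the time, the measured TCP pose, the force, the opening and the grip force at its end, in the units of the state.
- r.read_state(): the state, without advancing time (a new reading comes with each control period).
- r.grab_frame(name): name is "side" or "top"; returns the picture (384x512x3 uint8, red, green, blue); there is no depth.
- r.camera_params(name): a dict with "vfov" (degrees; the focal length in pixels is half the picture's height over the tangent of half this angle, whatever the lens; pixels are square), "cx", "cy" (the principal point, pixels), "xyz" and "orientation" of the camera in the world. Camera axes: x right, y up, looking along -z (the intrinsics and any distortion apply to the point x, -y, -z); pixel columns grow to the right and rows downward; lengths in m; the calibration is good to about 2 mm. A picture is of the moment at which its call begins. camera_params takes no time and is no camera call.
- r.hand_in(): hands the job in; it is judged then, once.
The state is a dict: "clock": time; "qpos": joint angles; "joint_velocities": joint speeds; "effort": joint torques, N m; "tool_pos": TCP position; "tool_rot": TCP orientation; "contact_force": force on the tool from outside, world axes, zero at the start; "ft_torque": the same for the moment, N m; "opening": opening from 0.0 (shut) to 1.0 (fully open); "grip_force": force on a finger pad.
Only numpy, scipy, OpenCV 4.12 (cv2) and the standard library are available. Lean on these libraries where they do the work, as an engineer would, in place of code of your own. Each camera call takes 0.05 s, during which the arm holds its last target. There are 200 camera calls.

## Working session

There is one attempt and no reset: what is moved stays moved. The work goes in short steps, Python scripts to look and compute and a tool call to move; the robot and the scene stay as the last step left them, time stands still between calls to the robot, and variables do not carry over. Pictures are saved under pics/ and viewed, at most 10 in all, crops included, and the job is handed in when it is done.

Besides the shell and the picture viewer there is one more tool, called as a command line: name --pt "numbers of a row" for each row, then --argument value for the rest. jog_arm: Moves the arm, as the interface text tells. Its arguments: {"type":"object","properties":{"motion":{"type":"array"},"grip_force":{"type":"number"}},"required":["motion"]}

```bash
mkdir -p pics; python3 - <<'E'
from rig import r
import cv2
for n in("side","top"):
    f=r.grab_frame(n); cv2.imwrite(f"pics/{n}0.png",cv2.resize(f[:,:,::-1],(800,600),interpolation=cv2.INTER_CUBIC)); print(n,r.camera_params(n))
print(r.read_state())
E
```

```text
side {'vfov': 47.9838435927275, 'cx': 260.61881177042613, 'cy': 193.1803379605037, 'xyz': array([ 0.15601487, -0.36497435,  1.20093297]), 'orientation': array([ 0.45796213, -0.22730349, -0.85066766])}
top {'vfov': 53.00368117257424, 'cx': 258.22405343279763, 'cy': 190.0754031054664, 'xyz': array([0.55353766, 0.02967209, 1.12289405]), 'orientation': array([ 0.06360434, -0.077537  , -1.56276393])}
{'clock': 0.1, 'qpos': array([ 1.04957492e+00,  1.31092934e-01,  1.48916866e+00, -1.21005856e-05,
        1.52303009e+00, -8.54313631e-02]), 'joint_velocities': array([ 0.00056086, -0.00019598, -0.00202563,  0.00073326, -0.00123177,
        0.00207976]), 'effort': array([ 6.87281517e-04, -5.61333203e+01, -4.93101740e+01,  7.70304305e-02,
        2.88783247e-02, -3.25422207e-05]), 'tool_pos': array([0.25301411, 0.5434638 , 0.21768895]), 'tool_rot': array([-6.79025136e-01, -3.06682356e+00,  2.55227577e-03]), 'contact_force': array([0.04334425, 0.25848141, 0.30198577]), 'ft_torque': array([ 0.02896172, -0.01036167, -0.05644978]), 'grip_force': 0.0, 'opening': 1.001995877793976}
```

View pics/side0.png

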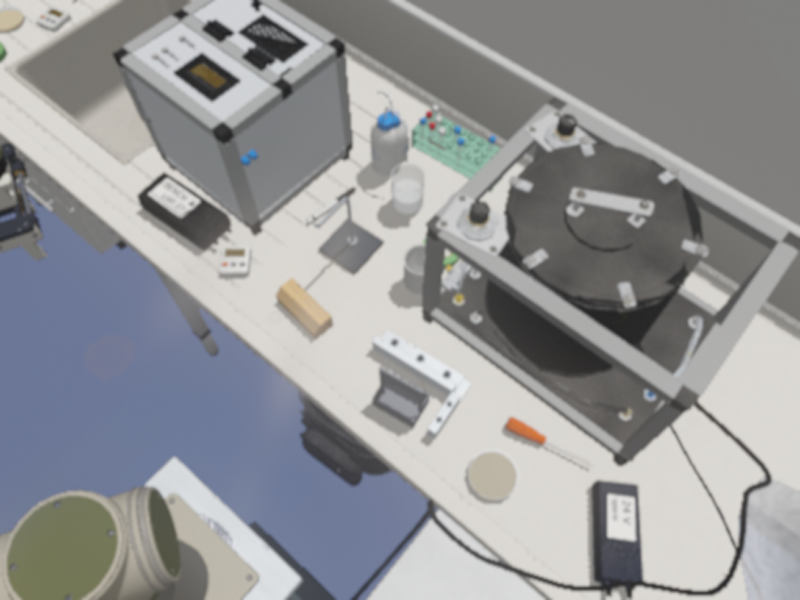

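View pics/top0.png

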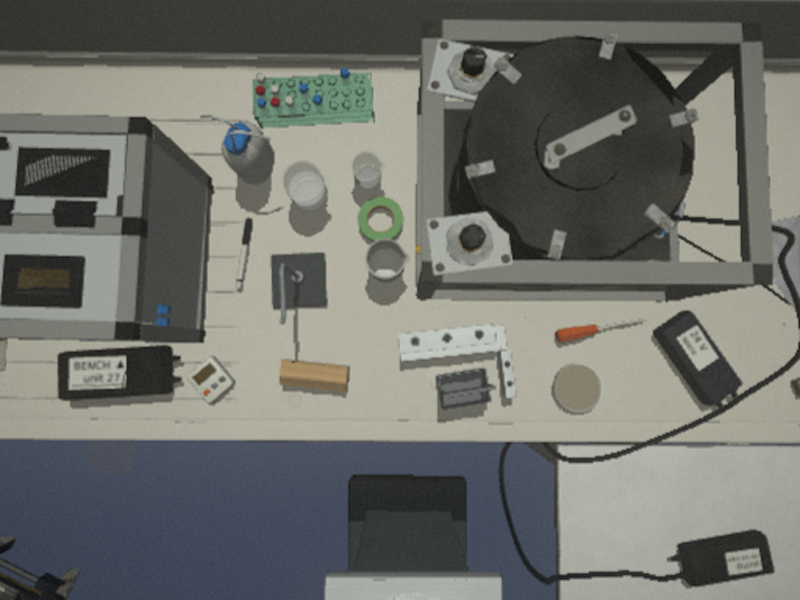

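The side view shows the caddy (400,395) in the corner, the rail (303,307) and the stand (350,245). In the top view the caddy is at (463,388), the rail at (314,376), the hook between (297,275) and (282,320), and the corner near (497,350). Next I'll enlarge both.

```bash
python3 - <<'E'
import cv2
from rig import r
f=r.grab_frame("top")[150:270,170:335,::-1]; cv2.imwrite("pics/t1.png",cv2.resize(f,None,fx=4.8,fy=4.8,interpolation=cv2.INTER_CUBIC))
f=r.grab_frame("side")[115:285,170:305,::-1]; cv2.imwrite("pics/s1.png",cv2.resize(f,None,fx=3.5,fy=3.5,interpolation=cv2.INTER_CUBIC))
E
```

```text
(no output)
```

View pics/t1.png

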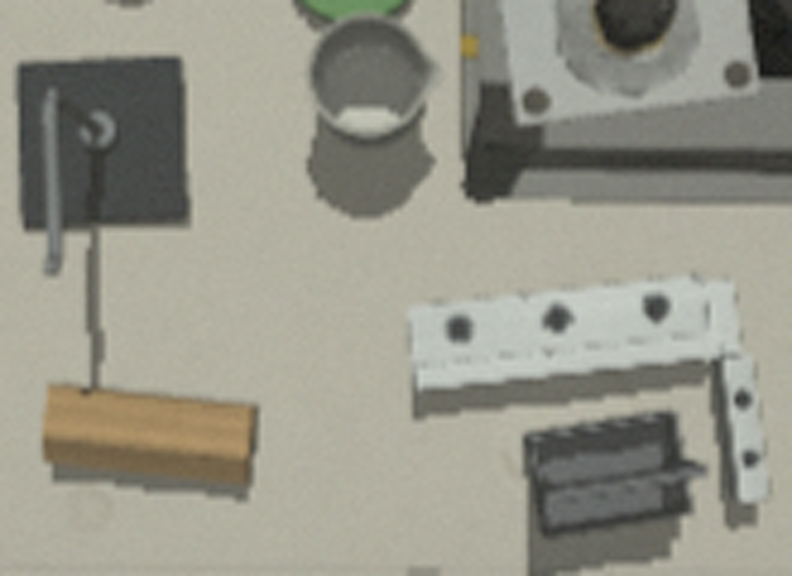

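View pics/s1.png

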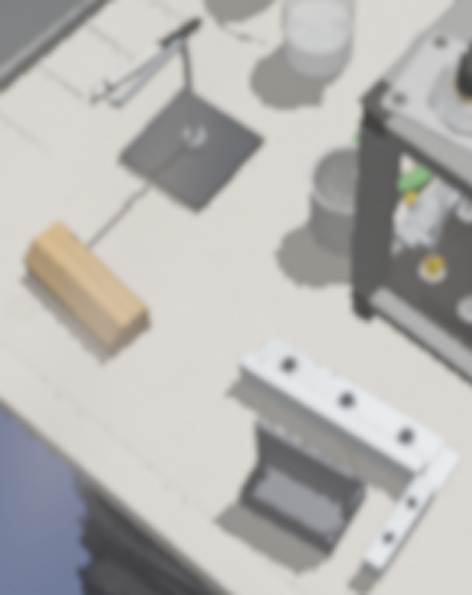

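```bash
cat > cam.py <<'E'
import numpy as np, cv2
from rig import r
from scipy.spatial.transform import Rotation as R
from scipy.optimize import least_squares
def cam(n):
    p=r.camera_params(n); f=192/np.tan(np.radians(p['vfov']/2))
    return p['xyz'],R.from_rotvec(p['orientation']).as_matrix(),f,p['cx'],p['cy']
C={n:cam(n) for n in("side","top")}
def proj(n,P):
    t,M,f,cx,cy=C[n]; q=(np.atleast_2d(P)-t)@M
    return np.c_[cx-f*q[:,0]/q[:,2], cy+f*q[:,1]/q[:,2]]
def back(n,uv,z):
    t,M,f,cx,cy=C[n]; d=M@np.array([(uv[0]-cx)/f,-(uv[1]-cy)/f,-1]); return t+d*(z-t[2])/d[2]
crop={"top":(170,150,4.8),"side":(170,115,3.5)}
def uv(n,X,Y):
    a,b,s=crop[n]; return np.array([a+(X+.5)/s-.5,b+(Y+.5)/s-.5])
def tocrop(n,P):
    a,b,s=crop[n]; return (proj(n,P)-[a,b])*s
def fit(obs,yaw=0):
    """obs: (cam,X,Y,(mx,my,mz)) -> x,y,yaw, residual px"""
    def pt(q,m):
        c,s=np.cos(q[2]),np.sin(q[2]); return [q[0]+c*m[0]-s*m[1],q[1]+s*m[0]+c*m[1],m[2]]
    def e(q): return np.concatenate([proj(n,pt(q,m))[0]-uv(n,X,Y) for n,X,Y,m in obs])
    s=least_squares(e,[.55,.1,yaw],loss='soft_l1'); return s.x,e(s.x).reshape(-1,2)
E
python3 - <<'E'
from cam import *
np.set_printoptions(precision=4,suppress=True)
O={}
a=.04
O['rail']=[("top",47,383,(.023,.06,a)),("top",257,405,(.023,-.06,a)),("side",62,222,(.023,.06,a)),("side",150,312,(.023,-.06,a))]
h=.05
O['base']=[("top",18,64,(h,h,.012)),("top",182,56,(h,-h,.012)),("top",189,227,(-h,-h,.012)),("top",24,230,(-h,h,.012)),("side",118,157,(-h,h,.012)),("side",190,92,(h,h,.012)),("side",265,142,(h,-h,.012)),("side",198,212,(-h,-h,.012))]
O['corner']=[("top",418,388,(0,.18,a)),("top",720,357,(0,0,a)),("top",742,502,(-.085,0,a)),("top",768,499,(-.085,-.018,a)),("side",240,372,(0,.18,a)),("side",420,472,(0,0,a)),("side",366,562,(-.085,0,a))]
O['caddy']=[("top",525,433,(.03,.044,a)),("top",675,412,(.03,-.044,a)),("top",690,512,(-.03,-.044,a)),("top",545,535,(-.03,.044,a)),("top",707,467,(0,-.042,.121))]
for k,o in O.items():
    q,e=fit(o); print(k,q); print(e.T)
for X,Y in((48,92),(52,268)): print('hook top',back("top",uv("top",X,Y),.174))
for X,Y in((195,28),(95,97),(112,103)): print('hook side',back("side",uv("side",X,Y),.174))
print('ring',back("top",uv("top",97,128),.012),back("side",uv("side",195,135),.012))
E
```

```text
rail [ 0.5099  0.1795 -0.1066]
[[ 1.0992  0.0362 -0.2522 -0.1199]
 [ 0.0804  0.3645 -0.3021 -1.1122]]
base [0.6831 0.214  0.0431]
[[ 0.5039  0.7403  0.1489 -0.1549 -0.6987 -1.5595  0.3562  0.0356]
 [ 0.1313  0.6029 -0.8006 -0.1827 -0.1337 -1.3516 -0.2498  0.3702]]
corner [ 0.5576 -0.1547  0.1182]
[[-0.0519  0.7854  0.0388  1.0184 -0.4446 -0.0454 -0.564 ]
 [ 0.5155 -0.2299 -0.0072 -0.1148 -2.3659  0.6948 -0.9792]]
caddy [ 0.4899 -0.0878  0.1624]
[[ 0.3656  0.1445  0.6208 -0.3448 -0.823 ]
 [-0.0548 -0.6123 -0.0229  0.1826  0.4178]]
hook top [0.6908 0.217  0.174 ]
hook top [0.5998 0.2127 0.174 ]
hook side [0.7034 0.2147 0.174 ]
hook side [0.5974 0.2295 0.174 ]
hook side [0.6022 0.2147 0.174 ]
ring [0.6925 0.2189 0.012 ] [0.6968 0.2217 0.012 ]
```

jog_arm --pt "0 0 0 0 0 0.139 1" --pt "0 0 0 0 0 0.139 1" --pt "0 0 0 0 0 0.139 1" --pt "0 0 0 0 0 0.139 1" --pt "0 0 0 0 0 0.139 1" --pt "0 0 0 0 0 0.139 1" --pt "0 0 0 0 0 0.139 1" --pt "-40 8 0 0 0 0 1" --pt "-40 8 0 0 0 0 1" --pt "-40 8 0 0 0 0 1" --pt "-40 8 0 0 0 0 1" --pt "-40 8 0 0 0 0 1" --grip_force 20

```text
clock: 1.4
tool_pos: [0.3252, 0.3515, 0.2184]
tool_rot: [2.034, 2.394, -0.0]
contact_force: [1.2, 0.1, -0.1]
opening: 1.001
grip_force: 0.0
```

```bash
cat > go.py <<'E'
# go.py x y z yaw : shift in tool axes (mm) and turn about tool axes still to go, tool down with y axis at yaw
import sys
from cam import *
def go(x,y,z,yaw,tilt=0):
    s=r.read_state(); M=R.from_rotvec(s['tool_rot']).as_matrix()
    c,n=np.cos(yaw),np.sin(yaw)
    T=np.array([[-n,c,0],[c,n,0],[0,0,-1.]]).T
    d=M.T@(np.array([x,y,z])-s['tool_pos'])*1000
    print('t',round(s['clock'],2),'pos',s['tool_pos'].round(4),'F',s['contact_force'].round(1),'open',round(s['opening'],3),'grip',round(s['grip_force'],1))
    print('shift',d.round(1),'turn',R.from_matrix(M.T@T).as_rotvec().round(3))
if __name__=='__main__': go(*map(float,sys.argv[1:]))
E
python3 go.py .49 -.088 .17 .162
```

```text
t 1.4 pos [0.3252 0.3515 0.2184] F [ 1.2  0.1 -0.1] open 1.001 grip 0.0
shift [-460.3   91.6   48.5] turn [0. 0. 0.]
```

jog_arm --pt "-40 8 3 0 0 0 1" --pt "-40 8 3 0 0 0 1" --pt "-40 8 3 0 0 0 1" --pt "-40 8 3 0 0 0 1" --pt "-40 8 3 0 0 0 1" --pt "-40 8 3 0 0 0 1" --pt "-40 8 3 0 0 0 1" --pt "-40 8 3 0 0 0 1" --pt "-40 8 3 0 0 0 1" --pt "-40 8 3 0 0 0 1" --pt "-40 8 3 0 0 0 1" --pt "0 0 0 0 0 0 1"

```text
clock: 2.6
tool_pos: [0.4833, -0.0711, 0.185]
tool_rot: [2.039, 2.389, -0.002]
contact_force: [-0.1, 0.6, 0.6]
opening: 0.999
grip_force: 0.0
```

```bash
python3 go.py .49 -.088 .095 .162
```

```text
t 2.6 pos [ 0.4833 -0.0711  0.185 ] F [-0.1  0.6  0.6] open 0.999 grip 0.0
shift [-17.7   4.   90. ] turn [-0.001  0.001 -0.004]
```

jog_arm --pt "-18 4 10 0 0 0 1" --pt "0 0 30 0 0 0 1" --pt "0 0 30 0 0 0 1" --pt "0 0 19 0 0 0 1" --pt "0 0 0 0 0 0 1" --pt "0 0 0 0 0 0 -0.5" --pt "0 0 0 0 0 0 -0.5" --pt "0 0 0 0 0 0 -0.5" --pt "0 0 0 0 0 0 -0.5" --pt "0 0 0 0 0 0 -0.5" --pt "0 0 0 0 0 0 -0.5"

```text
clock: 3.7
tool_pos: [0.4898, -0.0842, 0.097]
tool_rot: [2.034, 2.393, 0.0]
contact_force: [0.3, 1.4, 1.1]
opening: 0.534
grip_force: 0.0
```

```bash
python3 - <<'E'
from cam import *
from go import go
a=r.grab_frame("top")[200:290,240:360,::-1]; b=r.grab_frame("side")[200:290,200:320,::-1]
cv2.imwrite("pics/g1.png",np.vstack([cv2.resize(i,None,fx=3.3,fy=3.3,interpolation=cv2.INTER_CUBIC) for i in(a,b)]))
go(.49,-.088,.095,.162)
E
```

```text
t 3.8 pos [ 0.4897 -0.0842  0.0967] F [ 0.   1.  -0.2] open 0.445 grip 0.0
shift [-3.8 -0.3  1.7] turn [ 0.  0. -0.]
```

View pics/g1.png

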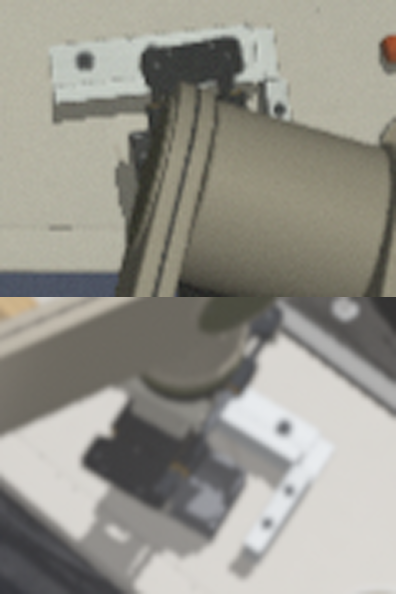

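The arm hides most of the caddy: it is under the gripper (tray visible at (205,500) in the side part), with the fingers around the handle. I'll close on it.

jog_arm --pt "-4 0 1 0 0 0 -0.5" --pt "0 0 0 0 0 0 -0.5" --pt "0 0 0 0 0 0 -1" --pt "0 0 0 0 0 0 -1" --pt "0 0 0 0 0 0 -1" --pt "0 0 0 0 0 0 -1" --pt "0 0 0 0 0 0 -1" --pt "0 0 0 0 0 0 -1"

```text
clock: 4.6
tool_pos: [0.4902, -0.0881, 0.0955]
tool_rot: [-2.034, -2.394, 0.0]
contact_force: [0.7, 0.1, -1.7]
opening: 0.065
grip_force: 20.0
```

jog_arm --pt "0 0 -20 0 0 0 -1" --pt "0 0 -40 0 0 0 -1" --pt "0 0 -40 0 0 0 -1" --pt "0 0 -20 0 0 0 -1" --pt "0 0 0 0 0 0.06 -1" --pt "0 0 0 0 0 0.06 -1" --pt "30 0 0 0 0 0 -1" --pt "30 0 0 0 0 0 -1" --pt "30 0 0 0 0 0 -1" --pt "0 0 0 0 0 0 -1"

```text
clock: 5.6
tool_pos: [0.4862, 0.0047, 0.2156]
tool_rot: [-2.17, -2.27, -0.001]
contact_force: [0.8, 0.2, -1.1]
opening: 0.065
grip_force: 20.0
```

```bash
python3 go.py .55 .211 .2105 .043
```

```text
t 5.6 pos [0.4862 0.0047 0.2156] F [ 0.8  0.2 -1.1] open 0.065 grip 20.0
shift [203.2  73.    5.4] turn [-0.    -0.001  0.002]
```

jog_arm --pt "34 11 0 0 0 0 -1" --pt "34 12 0 0 0 0 -1" --pt "34 12 1 0 0 0 -1" --pt "34 12 1 0 0 0 -1" --pt "34 12 1 0 0 0 -1" --pt "33 12 1 0 0 0 -1" --pt "0 0 0 0 0 0 -1" --pt "0 0 0 0 0 0 -1"

```text
clock: 6.4
tool_pos: [0.5489, 0.2075, 0.211]
tool_rot: [-2.173, -2.269, 0.002]
contact_force: [-0.3, -0.8, -1.6]
opening: 0.065
grip_force: 20.0
```

```bash
python3 - <<'E'
from cam import *
from go import go
a=r.grab_frame("top")[130:240,140:280,::-1]; b=r.grab_frame("side")[90:200,160:300,::-1]
cv2.imwrite("pics/h1.png",np.hstack([cv2.resize(i,None,fx=2.85,fy=5,interpolation=cv2.INTER_CUBIC)[:, :] if 0 else cv2.resize(i,None,fx=2.85,fy=2.85,interpolation=cv2.INTER_CUBIC) for i in(a,b)]))
go(.55,.211,.2105,.043)
E
```

```text
t 6.5 pos [0.549  0.2065 0.2115] F [-0.1  0.1 -0.4] open 0.061 grip 20.0
shift [4.5 1.2 1. ] turn [-0.     0.001 -0.002]
```

View pics/h1.png

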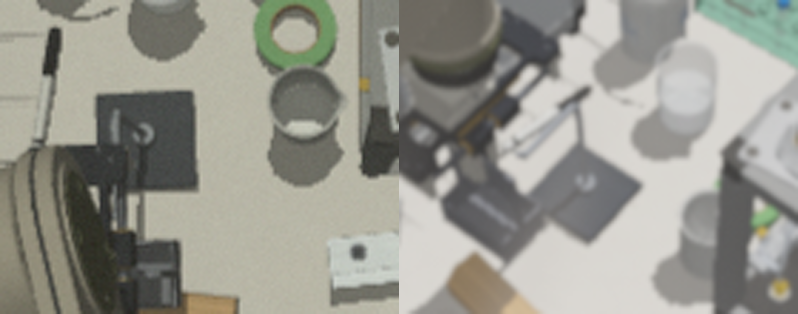

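Caddy is held upright just in front of the hook (side part, tip near (515,150)), with the tray below the bar. I'll thread it on and watch the force.

jog_arm --pt "4 0 1 0 0 0 -1" --pt "0 10 0 0 0 0 -1" --pt "0 15 0 0 0 0 -1" --pt "0 15 0 0 0 0 -1" --pt "0 15 0 0 0 0 -1" --pt "0 15 0 0 0 0 -1" --pt "0 10 0 0 0 0 -1" --pt "0 2 0 0 0 0 -1" --pt "0 0 0 0 0 0 -1" --pt "0 0 0 0 0 0 -1"

```text
clock: 7.5
tool_pos: [0.6305, 0.2148, 0.2106]
tool_rot: [-2.175, -2.267, 0.0]
contact_force: [-0.3, -0.7, -1.6]
opening: 0.062
grip_force: 20.0
```

```bash
python3 go.py .631 .2145 .1845 .043
```

```text
t 7.5 pos [0.6305 0.2148 0.2106] F [-0.3 -0.7 -1.6] open 0.062 grip 20.0
shift [-0.4  0.5 26.1] turn [-0.     0.    -0.001]
```

jog_arm --pt "0 0 6 0 0 0 -1" --pt "0 0 6 0 0 0 -1" --pt "0 0 6 0 0 0 -1" --pt "0 0 4 0 0 0 -1" --pt "0 0 2 0 0 0 -1" --pt "0 0 1 0 0 0 -1" --pt "0 0 0 0 0 0 -1"

```text
clock: 8.2
tool_pos: [0.6307, 0.2151, 0.1856]
tool_rot: [-2.174, -2.268, -0.0]
contact_force: [0.1, -0.2, -1.3]
opening: 0.064
grip_force: 20.0
```

jog_arm --pt "0 0 1 0 0 0 -1" --pt "0 0 1 0 0 0 -1" --pt "0 0 0 0 0 0 -1" --pt "0 0 0 0 0 0 -1"

```text
clock: 8.6
tool_pos: [0.6309, 0.2151, 0.184]
tool_rot: [2.174, 2.267, 0.001]
contact_force: [0.5, -0.7, 1.1]
opening: 0.066
grip_force: 20.0
```

jog_arm --pt "0 0 0 0 0 0 -0.85" --pt "0 0 0 0 0 0 -0.85" --pt "0 0 0 0 0 0 -0.65" --pt "0 0 0 0 0 0 -0.65" --pt "0 0 0 0 0 0 -0.65"

```text
clock: 9.1
tool_pos: [0.6307, 0.2151, 0.1836]
tool_rot: [-2.174, -2.268, 0.0]
contact_force: [-0.6, -0.9, -0.6]
opening: 0.172
grip_force: 0.0
```

jog_arm --pt "0 0 -5 0 0 0 -0.65" --pt "0 0 -10 0 0 0 -0.65" --pt "0 0 -20 0 0 0 -0.65" --pt "0 0 -30 0 0 0 -0.65" --pt "0 0 -30 0 0 0 1" --pt "0 0 -15 0 0 0 1" --pt "0 -45 0 0 0 0 1" --pt "0 -45 0 0 0 0 1" --pt "0 -45 0 0 0 0 1" --pt "0 -45 0 0 0 0 1"

```text
clock: 10.1
tool_pos: [0.4492, 0.2073, 0.2934]
tool_rot: [-2.174, -2.267, 0.0]
contact_force: [-0.3, 0.6, 0.7]
opening: 0.644
grip_force: 0.0
```

```bash
python3 - <<'E'
from cam import *
from go import go
a=r.grab_frame("top")[130:240,140:280,::-1]; b=r.grab_frame("side")[90:200,160:300,::-1]
cv2.imwrite("pics/h2.png",np.hstack([cv2.resize(i,None,fx=2.85,fy=2.85,interpolation=cv2.INTER_CUBIC) for i in(a,b)]))
go(.51,.1795,.1,-.107)
E
```

```text
t 10.2 pos [0.4462 0.2074 0.2932] F [ 0.9 -0.7 -0.2] open 0.727 grip 0.0
shift [-30.7  62.9 193. ] turn [-0.002  0.     0.151]
```

View pics/h2.png

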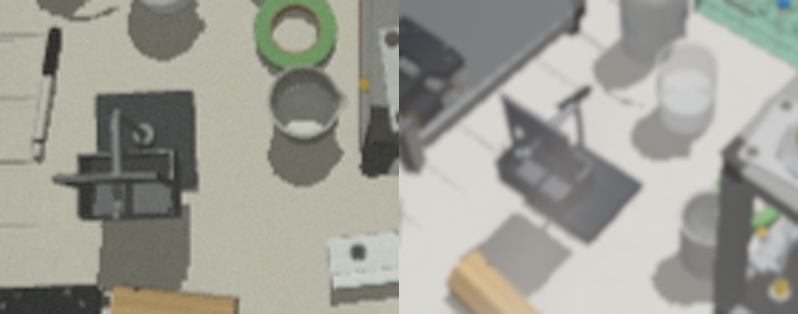

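The caddy hangs on the hook: its handle is centred over the bar at (118,180), with its shadow clear below. The rail would be gripped near its right end, since the gripper's body would hit the caddy at mid-rail, and then slid along the worktop.

jog_arm --pt "0 0 0 0 0 0.076 1" --pt "0 0 0 0 0 0.075 1" --pt "-35 30 40 0 0 0 1" --pt "-30 20 40 0 0 0 1" --pt "0 0 40 0 0 0 1" --pt "0 0 0 0 0 0 1" --pt "0 0 0 0 0 0 1"

```text
clock: 10.9
tool_pos: [0.4874, 0.1467, 0.1841]
tool_rot: [-2.339, -2.096, 0.002]
contact_force: [0.1, -0.8, 0.8]
opening: 1.001
grip_force: 0.0
```

```bash
python3 go.py .5049 .1328 .004 -.107
```

```text
t 10.9 pos [0.4874 0.1467 0.1841] F [ 0.1 -0.8  0.8] open 1.001 grip 0.0
shift [-11.8  19.1 180. ] turn [-0.001  0.    -0.002]
```

jog_arm --pt "-12 19 10 0 0 0 1" --pt "0 0 35 0 0 0 1" --pt "0 0 35 0 0 0 1" --pt "0 0 35 0 0 0 1" --pt "0 0 35 0 0 0 1" --pt "0 0 20 0 0 0 1" --pt "0 0 5 0 0 0 1" --pt "0 0 0 0 0 0 1" --pt "0 0 0 0 0 0 1"

```text
clock: 11.8
tool_pos: [0.5075, 0.1333, 0.0115]
tool_rot: [2.337, 2.096, 0.005]
contact_force: [0.6, -0.3, 0.3]
opening: 1.002
grip_force: 0.0
```

```bash
python3 go.py .5049 .1328 .004 -.107
```

```text
t 11.8 pos [0.5075 0.1333 0.0115] F [ 0.6 -0.3  0.3] open 1.002 grip 0.0
shift [-0.8 -2.5  7.5] turn [ 0.004 -0.001 -0.001]
```

jog_arm --pt "-1 -2 6 0 0 0 1" --pt "0 0 0 0 0 0 1" --pt "0 0 0 0 0 0 -1" --pt "0 0 0 0 0 0 -1" --pt "0 0 0 0 0 0 -1" --pt "0 0 0 0 0 0 -1" --pt "0 0 0 0 0 0 -1" --pt "0 0 0 0 0 0 -1" --pt "0 0 0 0 0 0 -1" --grip_force 25

```text
clock: 12.7
tool_pos: [0.5032, 0.1318, 0.0028]
tool_rot: [2.339, 2.097, 0.0]
contact_force: [1.7, -0.6, -0.5]
opening: 0.496
grip_force: 25.0
```

```bash
python3 go.py .5049 .1328 .004 -.107
```

```text
t 12.7 pos [0.5032 0.1318 0.0028] F [ 1.7 -0.6 -0.5] open 0.496 grip 25.0
shift [ 1.2  1.6 -1.2] turn [ 0.     0.    -0.002]
```

jog_arm --pt "0 -4.5 0 0 0 -0.045 -1" --pt "0 -4.5 0 0 0 -0.045 -1" --pt "0 -4.5 0 0 0 -0.045 -1" --pt "0 -4.5 0 0 0 -0.045 -1" --pt "0 -4.5 0 0 0 -0.045 -1" --pt "0 0 0 0 0 0 -1" --pt "0 0 0 0 0 0 -1"

```text
clock: 13.4
tool_pos: [0.4804, 0.1323, 0.0027]
tool_rot: [-2.09, -2.345, 0.001]
contact_force: [-2.3, -1.0, 2.8]
opening: 0.495
grip_force: 25.0
```

```bash
python3 go.py .482 -.05 .0035 .118;python3 go.py .504 -.144 .0035 .118
```

```text
t 13.4 pos [0.4804 0.1323 0.0027] F [-2.3 -1.   2.8] open 0.495 grip 25.0
shift [-181.2  -19.3   -0.8] turn [-0.001  0.    -0.003]
t 13.4 pos [0.4804 0.1323 0.0027] F [-2.3 -1.   2.8] open 0.495 grip 25.0
shift [-277.1   -8.2   -0.8] turn [-0.001  0.    -0.003]
```

jog_arm --pt "-26 -3 -0.5 0 0 0 -1" --pt "-26 -3 0 0 0 0 -1" --pt "-26 -3 0 0 0 0 -1" --pt "-26 -3 0 0 0 0 -1" --pt "-26 -3 0 0 0 0 -1" --pt "-26 -2 0 0 0 0 -1" --pt "-25 -2 0 0 0 0 -1" --pt "-20 2 0 0 0 0 -1" --pt "-20 3 0 0 0 0 -1" --pt "0 0 0 0 0 0 -1" --pt "0 0 0 0 0 0 -1"

```text
clock: 14.5
tool_pos: [0.492, -0.0889, 0.0028]
tool_rot: [-2.091, -2.344, 0.0]
contact_force: [-0.2, 0.5, -2.3]
opening: 0.497
grip_force: 25.0
```

```bash
python3 go.py .504 -.144 .0035 .118
```

```text
t 14.5 pos [ 0.492  -0.0889  0.0028] F [-0.2  0.5 -2.3] open 0.497 grip 25.0
shift [-56.1   5.7  -0.8] turn [-0.001 -0.001 -0.004]
```

jog_arm --pt "-20 2 0 0 0 0 -1" --pt "-20 2 0 0 0 0 -1" --pt "-10 1 0 0 0 0 -1" --pt "-3 0 0 0 0 0 -1" --pt "-2 0 0 0 0 0 -1" --pt "-1 0 0 0 0 0 -1" --pt "0 0 0 0 0 0 -1"

```text
clock: 15.2
tool_pos: [0.5035, -0.1433, 0.0031]
tool_rot: [-2.088, -2.347, 0.0]
contact_force: [0.4, 0.1, -3.5]
opening: 0.493
grip_force: 25.0
```

```bash
python3 - <<'E'
from cam import *
from go import go
cv2.imwrite("pics/c1.png",np.hstack([cv2.resize(i,None,fx=3.3,fy=3.3,interpolation=cv2.INTER_CUBIC) for i in(r.grab_frame("top")[190:300,230:350,::-1],r.grab_frame("side")[190:300,190:310,::-1])]))
go(.504,-.144,.0035,.118)
E
```

```text
t 15.3 pos [ 0.5036 -0.1434  0.0032] F [ 0.2  0.2 -2.5] open 0.492 grip 25.0
shift [-0.6  0.3 -0.3] turn [-0.    -0.    -0.002]
```

View pics/c1.png

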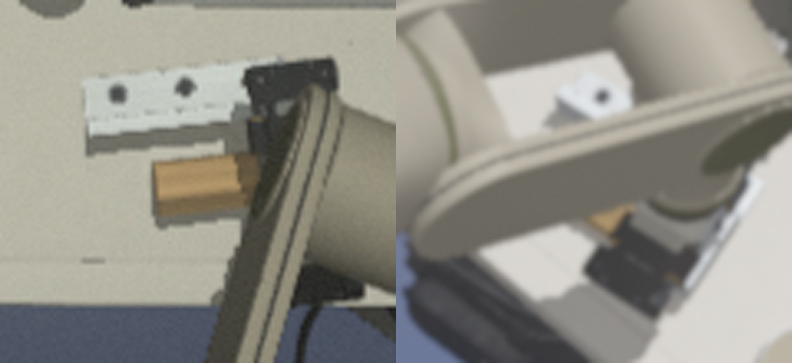

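The rail (205,185) lies parallel to the fence, with its right end near the stop. I'll nudge it toward the stop until it touches.

jog_arm --pt "-1 0 0 0 0 0 -1" --pt "-1 0 0 0 0 0 -1" --pt "-1 0 0 0 0 0 -1" --pt "0 0 0 0 0 0 -1" --pt "0 0 0 0 0 0 -1"

```text
clock: 15.8
tool_pos: [0.5041, -0.147, 0.0032]
tool_rot: [-2.089, -2.346, 0.0]
contact_force: [0.1, 0.3, -2.6]
opening: 0.494
grip_force: 25.0
```

jog_arm --pt "-1 0 0 0 0 0 -1" --pt "-1 0 0 0 0 0 -1" --pt "0 0 0 0 0 0 -1" --pt "0 0 0 0 0 0 -1"

```text
clock: 16.2
tool_pos: [0.5044, -0.1489, 0.0032]
tool_rot: [2.089, 2.346, 0.0]
contact_force: [-0.0, -0.3, -2.8]
opening: 0.49
grip_force: 25.0
```

jog_arm --pt "-1 0 0 0 0 0 -1" --pt "-1 0 0 0 0 0 -1" --pt "0 0 0 0 0 0 -1" --pt "0 0 0 0 0 0 -1"

```text
clock: 16.6
tool_pos: [0.5044, -0.1498, 0.0032]
tool_rot: [-2.088, -2.345, -0.002]
contact_force: [0.2, 6.5, 0.7]
opening: 0.494
grip_force: 28.1
```

Contact with the stop (6.5 N). I'll ease off, release and rise.

jog_arm --pt "1 0 0 0 0 0 -1" --pt "0 0 0 0 0 0 0.15" --pt "0 0 0 0 0 0 0.15" --pt "0 0 0 0 0 0 0.15" --pt "0 0 -10 0 0 0 0.15" --pt "0 0 -20 0 0 0 0.15" --pt "0 0 -25 0 0 0 0.15" --pt "0 0 -25 0 0 0 -1" --pt "0 0 0 0 0 0 -1" --pt "0 0 0 0 0 0 -1"

```text
clock: 17.6
tool_pos: [0.5051, -0.1505, 0.0843]
tool_rot: [2.088, 2.345, 0.0]
contact_force: [-1.2, -0.0, 0.6]
opening: 0.369
grip_force: 0.0
```

```bash
cat > cf.py <<'E'
# cf.py xc yc z : go to a point of the corner frame (m)
import sys
from go import *
a,b,z=map(float,sys.argv[1:]); c,s=np.cos(.118),np.sin(.118)
go(.5576+c*a-s*b,-.1547+s*a+c*b,z,.118)
d=r.read_state()['tool_pos']-[.5576,-.1547,0]; F=r.read_state()['contact_force']
print('corner pos',round((c*d[0]+s*d[1])*1e3,1),round((c*d[1]-s*d[0])*1e3,1),'Fx,Fy corner',round(c*F[0]+s*F[1],1),round(c*F[1]-s*F[0],1),'Fz',round(F[2],1))
E
python3 cf.py -.105 .06 .07
```

```text
t 17.6 pos [ 0.5051 -0.1505  0.0843] F [-1.2 -0.   0.6] open 0.369 grip 0.0
shift [ 49.6 -53.5  14.2] turn [ 0.002  0.002 -0.002]
corner pos -51.7 10.3 Fx,Fy corner -1.2 0.1 Fz 0.6
```

jog_arm --pt "25 -26 0 0 0 0 -1" --pt "25 -26 0 0 0 0 -1" --pt "0 0 25 0 0 0 -1" --pt "0 0 25 0 0 0 -1" --pt "0 0 20 0 0 0 -1" --pt "0 0 4 0 0 0 -1" --pt "0 0 0 0 0 0 -1" --pt "0 0 0 0 0 0 -1"

```text
clock: 18.4
tool_pos: [0.4473, -0.1064, 0.0097]
tool_rot: [2.089, 2.346, 0.0]
contact_force: [-0.4, -0.5, 0.7]
opening: 0.006
grip_force: 0.0
```

```bash
python3 cf.py -.064 .06 .009
```

```text
t 18.4 pos [ 0.4473 -0.1064  0.0097] F [-0.4 -0.5  0.7] open 0.006 grip 0.0
shift [-0.8 39.8  0.8] turn [ 0.     0.    -0.002]
corner pos -103.8 60.9 Fx,Fy corner -0.4 -0.5 Fz 0.7
```

jog_arm --pt "0 6 0 0 0 0 -1" --pt "0 6 0 0 0 0 -1" --pt "0 6 0 0 0 0 -1" --pt "0 6 0 0 0 0 -1" --pt "0 6 0 0 0 0 -1" --pt "0 4 0 0 0 0 -1" --pt "0 2 0 0 0 0 -1" --pt "0 0 0 0 0 0 -1" --pt "0 0 0 0 0 0 -1"

```text
clock: 19.3
tool_pos: [0.4831, -0.1019, 0.0091]
tool_rot: [2.089, 2.346, 0.001]
contact_force: [-0.5, -0.9, 0.5]
opening: 0.006
grip_force: 0.0
```

```bash
python3 cf.py -.064 .06 .009
```

```text
t 19.3 pos [ 0.4831 -0.1019  0.0091] F [-0.5 -0.9  0.5] open 0.006 grip 0.0
shift [-1.2  3.8  0.1] turn [ 0.001 -0.    -0.002]
corner pos -67.8 61.2 Fx,Fy corner -0.6 -0.9 Fz 0.5
```

jog_arm --pt "0 1.5 0 0 0 0 -1" --pt "0 1.5 0 0 0 0 -1" --pt "0 1 0 0 0 0 -1" --pt "0 1 0 0 0 0 -1" --pt "0 0 0 0 0 0 -1" --pt "0 0 0 0 0 0 -1"

```text
clock: 19.9
tool_pos: [0.4879, -0.1014, 0.0092]
tool_rot: [2.089, 2.346, 0.0]
contact_force: [-0.5, -0.4, -1.1]
opening: 0.006
grip_force: 0.4
```

```bash
python3 cf.py -.064 .06 .009
```

```text
t 19.9 pos [ 0.4879 -0.1014  0.0092] F [-0.5 -0.4 -1.1] open 0.006 grip 0.4
shift [-1.1 -1.   0.2] turn [ 0.     0.    -0.002]
corner pos -63.0 61.1 Fx,Fy corner -0.5 -0.3 Fz -1.1
```

jog_arm --pt "0 1.5 0 0 0 0 -1" --pt "0 1.5 0 0 0 0 -1" --pt "0 1 0 0 0 0 -1" --pt "0 0 0 0 0 0 -1" --pt "0 0 0 0 0 0 -1"

```text
clock: 20.4
tool_pos: [0.4897, -0.1011, 0.0091]
tool_rot: [-2.086, -2.344, 0.005]
contact_force: [-13.8, -0.7, 10.7]
opening: 0.006
grip_force: 7.2
```

```bash
python3 cf.py -.064 .06 .009
```

```text
t 20.4 pos [ 0.4897 -0.1011  0.0091] F [-13.8  -0.7  10.7] open 0.006 grip 7.2
shift [-1.2 -2.8  0.1] turn [-0.005 -0.001 -0.002]
corner pos -61.2 61.2 Fx,Fy corner -13.7 0.9 Fz 10.7
```

jog_arm --pt "0 0 0 0 0 0 -1" --pt "0 0 0 0 0 0 -1" --pt "0 0 0 0 0 0 -1" --pt "0 0 0 0 0 0 -1" --pt "0 0 0 0 0 0 -1" --pt "0 0 0 0 0 0 -1" --pt "0 0 0 0 0 0 -1" --pt "0 0 0 0 0 0 -1"

```text
clock: 21.2
tool_pos: [0.4897, -0.1012, 0.0091]
tool_rot: [-2.087, -2.344, 0.005]
contact_force: [-13.6, -2.1, 10.3]
opening: 0.003
grip_force: 7.2
```

```bash
python3 - <<'E'
from cam import *
cv2.imwrite("pics/e1.png",np.hstack([cv2.resize(i,None,fx=2.85,fy=2.85,interpolation=cv2.INTER_CUBIC) for i in(r.grab_frame("top")[130:290,210:350,::-1],r.grab_frame("side")[130:290,170:310,::-1])]))
E
python3 cf.py -.064 .06 .009
```

```text
t 21.3 pos [ 0.4896 -0.1011  0.0091] F [-12.9  -1.5  11.9] open 0.005 grip 7.2
shift [-1.2 -2.8  0.1] turn [-0.005 -0.001 -0.002]
corner pos -61.2 61.2 Fx,Fy corner -13.0 0.0 Fz 11.9
```

View pics/e1.png

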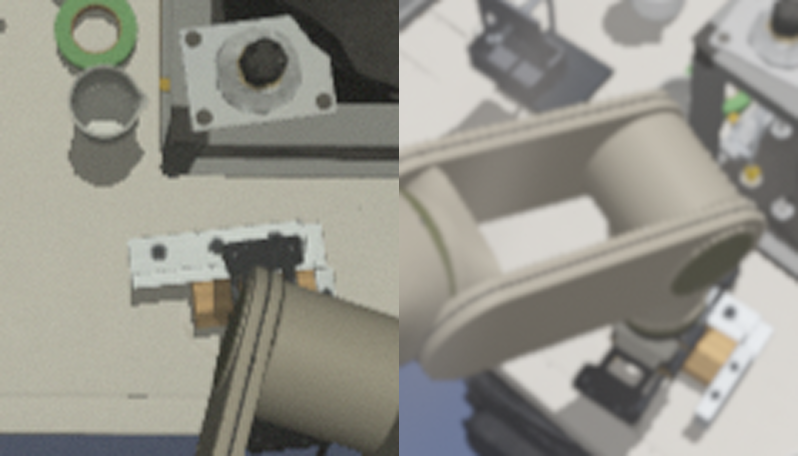

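The picture shows the rail flush along the fence front (200,283), with its end at the stop (315,280). The caddy still hangs, and the beaker and tape roll are where they were. The press has held steady for 0.8 s at about 13 N toward the fence and 11 N down, so I'll hand in.

```bash
python3 -c "
from rig import r
print(r.hand_in())"
```

```text
the job is handed in; nothing more can be done
None
```

The caddy hangs on the hook, released, and the rail is held in the corner at about 13 N toward the fence (2 N under the 15 asked) and 10–12 N down; the job is handed in at about 21 s, but no verdict came back.

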